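# Clear a bottle transport cradle, load it and wedge the row tight

### The arm

A 6-joint arm with a two-finger parallel gripper is mounted at the origin on the work surface. World frame = base frame: x ahead of the robot, y to its left, z up, the work surface at z = 0. Lengths are in mm, angles in rad, forces in N, time in s.
With the tool pointing down it reaches from about 350 to 775 mm from the base axis. Payload 7.3 kg.
Tool frame: the origin (TCP) lies midway between the tips of the shut fingers; the grasp point (between the pads) lies 19 mm behind it; z points along the fingers, y is the direction in which the jaws open and shut (so a half turn about z gives the same grasp; the last joint's range is limited). The gripper opens to 92 mm and grips with 3 to 60 N. Pads are 19 mm wide; open, the fingers measure 130 mm over their backs; the gripper's body (75 mm by 190 mm) begins 47 mm behind the grasp point.
Start: joints at [1.157, 0.342, 1.524, -0, 1.275, -0.146], TCP at [138.905, 506.311, 226.741] pointing down, gripper open.
Joint ranges: [-2.53, 2.53], [-0.77, 2.02], [0.04, 2.7], [-1, 4.14], [0.28, 2.66], [-3.11, 3.11]. Speed limits (rad/s): [2.57, 2.57, 3.14, 3.14, 3.14, 3.14].

### API

Orientations are given as [roll, pitch, yaw] about the fixed x, y, z axes, in that order (R = Rz(yaw) Ry(pitch) Rx(roll)).
In Python, from plant import sensors, imaging, ticket gives the robot as it stands. The module is installed in compiled form; this text tells all that it offers.
- The arm moves only by the tool arm_command, never from a script. Its argument "increments" is one flat list of numbers, 5 for each row, row after row: the closure, from 0 (fully open) to 1 (shut), then the shift along the tool's x, y, z in mm, then the turn about the tool's z in degrees. In form: [hand, dx, dy, dz, spin, hand, dx, dy, dz, spin, ...]. A call has 1 to 20 rows; each row is the pose to reach, as a shift and turn from the pose commanded when the call began, along the tool's axes at that moment; what a row does not reach only later rows make up. A row lasts 1/8 s, in which the tool goes at most 62.5 mm and 10.7 degrees, less where a joint would pass 70% of its speed; a pose out of reach is approached as far as the arm can. A call with a gripper value outside its range is refused whole. The fingers move at their own pace and stop on an object; the grip force is fixed at half the most. Time passes only in rows, so rows that repeat a pose let the fingers close. It gives the time, the measured TCP pose, the force and the opening at its end, in the units of the state.
- sensors.get_obs(): the state, without advancing time (a new reading comes with each control period).
- imaging.capture(name): name is "scene" or "side" or "wrist"; returns the picture (384x512x3 uint8, blue, green, red); there is no depth.
- imaging.calibration(name): a dict with "fx", "fy", "cx", "cy" (pixels), "world_to_cam" (4x4, takes a point from world to camera coordinates); the wrist camera has in their place "hand_eye" (4x4, takes a point from camera to tool coordinates, whose origin is the TCP and whose axes are the flange's). Camera axes: x right, y down, z forward; pixel columns grow to the right and rows downward; lengths in mm; the calibration is good to about 2 mm. A picture is of the moment at which its call begins: read the wrist's pose just before it. calibration takes no time and is no camera call.
- ticket.close_job(): hands the job in, once; it reports no verdict.
The state is a dict: "time": time; "joint_positions": joint angles; "dq": joint speeds; "tau": joint torques, N m; "tool_pos": TCP position; "tcp_rot": TCP orientation; "contact_force": force on the tool from outside, world axes, zero at the start; "moment": the same for the moment, N m; "grip_width": finger opening in mm.
Only numpy, scipy, OpenCV 4.12 (cv2) and the standard library are available. Lean on these libraries where they do the work, as an engineer would, in place of code of your own. Each camera call takes 0.05 s, during which the arm holds its last target. There are 200 camera calls.

### The job

Take the scraper block by its handle and sweep every loose cap along the cradle's bed and off its open end into the catch tray, without touching the caps with the fingers, then stand every square bottle upright on the cleared bed, between the back wall and the sliding clamp bar. Finally drive the wooden wedge, tip down, between the bracket and the bar until the whole row is clamped tight, and leave it there. The scraper belongs upright on its rubber mat when the job is done; do not disturb the other things on the bench.

Things in the scene. Friction and masses are not known exactly. Their poses are not given: they have to be found in the camera images.
- cradle: bottle cradle fixed to the bench (place and yaw vary). In its frame, mm: origin on the bench (z 0) under the bed's middle, z up, y along the bed, x across. White bed: top z 25, y -125 (open end) to 125, x -45 to 25. Back wall: inner face x 25, top z 60. End wall y 125 to 133, top z 60. Clear channel: from the back wall to the clamp bar's inner face, 54 to 60 wide
- tray (a point): centre of the floor of the cradle's steel catch tray, beyond the bed's open end, axes as the cradle's; at x -3, y -170, z 4 in the cradle's frame. Inside 84 (x) by 86 (y), rim z 40 above the bench, 15 above the bed
- bracket (a point): middle of the top edge of the fixed bracket's vertical face that looks to +x (towards the bar); at x -61, y 0, z 75 in the cradle's frame, axes as the cradle's. The bracket is 120 long (y) and 12 thick, behind that face. The wedge slot lies between this face and the bar; its floor is at z 4, the bed's edge at x -45
- clamp_bar: steel bar 230 long (y), slides freely (1.2 N) 0 to 25 along the cradle's x towards the bottles, starts at 0 to 6; axes as the cradle's, origin at cradle x = slide; bears on bottles at slide 10. Inner face own x -35, z 28 to 62. Outer face slopes to match the wedge, own x -58 at z 30 to -47 at its top, z 75: mouth of the slot 14 wide plus the slide
- wedge: beech wedge 116 tall (z), 44 wide (y), 0.12 kg, tip down in its holder. Origin: centre of the 8 thick tip's underside. Straight face x -4 (goes against the bracket, axes as the cradle's), sloped face x 4 at the tip to 33 at the top. Grip across y, e.g. at x 12, z 95. Tight with its tip at about z 11 over the bench, after about 20 N of downward push; friction then holds it
- wedge_holder: fixed plastic pocket for the wedge, outside 41 x 64, 66 tall, pocket floor at z 6; origin on the bench, directly under the wedge's origin, same axes
- scraper: grey scraper block, 0.12 kg, standing: blade 46 (x) x 22 (y) x 42 tall, and above it a handle 26 (x) x 22 (y) up to z 105. Origin at the centre of the underside, z up. Its 46 width spans the cradle's channel
- mat: black rubber mat 110 x 100 x 3, fixed to the bench; origin at the centre of its underside. The scraper starts standing on it and belongs there: underside 3 above the bench, its origin within 40 of the mat's centre
- bottle_a: white square bottle, body 50 x 50 x 80, with a round cap 28 across on top from z 86 to 110 (grip it by the cap), 0.15 kg, part filled so its weight is low down; origin at the centre of the underside, z up. Three or four such bottles are present
- bottle_b: white square bottle, body 50 x 50 x 80, with a round cap 28 across on top from z 86 to 110 (grip it by the cap), 0.15 kg, part filled so its weight is low down; origin at the centre of the underside, z up. Three or four such bottles are present
- bottle_c: white square bottle, body 50 x 50 x 80, with a round cap 28 across on top from z 86 to 110 (grip it by the cap), 0.15 kg, part filled so its weight is low down; origin at the centre of the underside, z up. Three or four such bottles are present
- bottle_d: white square bottle, body 50 x 50 x 80, with a round cap 28 across on top from z 86 to 110 (grip it by the cap), 0.15 kg, part filled so its weight is low down; origin at the centre of the underside, z up. Three or four such bottles are present
- cap_a: loose grey plastic cap, a disc 30 across and 9 thick lying on the cradle's bed at the start; origin at the centre of one flat face (the underside at the start). Two to four are present
- cap_b: loose grey plastic cap, a disc 30 across and 9 thick lying on the cradle's bed at the start; origin at the centre of one flat face (the underside at the start). Two to four are present
- cap_c: loose grey plastic cap, a disc 30 across and 9 thick lying on the cradle's bed at the start; origin at the centre of one flat face (the underside at the start). Two to four are present
- cap_d: loose grey plastic cap, a disc 30 across and 9 thick lying on the cradle's bed at the start; origin at the centre of one flat face (the underside at the start). Two to four are present
- gel: blue bottle 68 across, 170 tall; bystander, origin under its centre
- amber_jar: small amber jar 48 across, 65 tall; bystander, origin under its centre
- carton: pale carton 70 x 120 x 60; bystander, origin under its centre
- wash_bottle: clear bottle 60 across, 130 tall; bystander, origin under its centre

How it is judged:
By the outcome, as a careful person would: the job done as asked, in the order asked, and still so for the second after the job is handed in, with the robot touching nothing.
Of bottle_a, bottle_b, bottle_c, bottle_d only 3 to 4 are there at a start; the rules pass over those that are not, and their reading is None.
Of cap_a, cap_b, cap_c, cap_d only 2 to 4 are there at a start; the rules pass over those that are not, and their reading is None.
At some moment in a run one of bottle_a, bottle_b, bottle_c, bottle_d may be knocked a few centimetres aside while the robot is not near it.
It also fails if it takes over 210 s, if anything falls off the work surface, if the arm or the gripper's body presses on something with over 40 N, if the wrist force passes 120 N, or if a joint passes its speed limit or range.

## Working session

There is one attempt and no reset: what is moved stays moved. The work goes in short steps, Python scripts to look and compute and a tool call to move; the robot and the scene stay as the last step left them, time stands still between calls to the robot, and variables do not carry over. Pictures are saved under pics/ and viewed, about 12 in all and at most 16, crops included, and the job is handed in when it is done.

Besides the shell and the picture viewer there is one more tool, called after "Request:" as name(argument=value, ...) on one line, values as JSON. arm_command: Moves the arm, as the interface text tells. Its arguments: {"type":"object","properties":{"increments":{"type":"array","items":{"type":"number"}}},"required":["increments"]}

```bash
mkdir -p pics
cat > h.py <<'E'
import numpy as np, cv2
from scipy.spatial.transform import Rotation as R
from plant import sensors, imaging, ticket
def snap(n,f):
    o=sensors.get_obs(); im=imaging.capture(n); cv2.imwrite('pics/'+f,im); return im,o
def cam(n,o=None):
    c=imaging.calibration(n)
    if n=='wrist':
        o=o or sensors.get_obs()
        T=np.eye(4);T[:3,:3]=R.from_euler('xyz',o['tcp_rot']).as_matrix();T[:3,3]=o['tool_pos']
        M=T@np.array(c['hand_eye'])
    else: M=np.linalg.inv(np.array(c['world_to_cam']))
    return c,M
def px2w(n,uv,z,o=None):
    c,M=cam(n,o); uv=np.atleast_2d(np.array(uv,float))
    d=np.c_[(uv[:,0]-c['cx'])/c['fx'],(uv[:,1]-c['cy'])/c['fy'],np.ones(len(uv))]@M[:3,:3].T
    t=(z-M[2,3])/d[:,2]; return M[:3,3]+d*t[:,None]
def w2px(n,P,o=None):
    c,M=cam(n,o); P=np.atleast_2d(np.array(P,float)); Q=(P-M[:3,3])@M[:3,:3]
    return np.c_[c['fx']*Q[:,0]/Q[:,2]+c['cx'],c['fy']*Q[:,1]/Q[:,2]+c['cy']]
E
python3 - <<'E'
from h import *
np.set_printoptions(precision=3,suppress=True)
a,o=snap('scene','s0.png');b,_=snap('side','d0.png');c,_=snap('wrist','w0.png')
cv2.imwrite('pics/s0b.png',cv2.resize(a,(800,600)));cv2.imwrite('pics/d0b.png',cv2.resize(b,(800,600)))
print(o)
for n in('scene','side','wrist'):
    k,M=cam(n);print(n,k['fx'],k['cx'],k['cy'],M)
E
```

```text
{'time': 0.0, 'joint_positions': array([ 1.157,  0.343,  1.525, -0.   ,  1.275, -0.146]), 'dq': array([-0.   ,  0.001, -0.001, -0.001,  0.001, -0.001]), 'tau': array([  0.001, -43.125, -24.422,   0.072,   0.056,  -0.   ]), 'tool_pos': array([138.734, 505.919, 226.05 ]), 'tcp_rot': array([-3.14 , -0.   ,  2.874]), 'contact_force': array([0.061, 0.518, 0.205]), 'moment': array([-0.022,  0.051,  0.031]), 'grip_width': 92.22106628226499}
scene 430.50320504871536 252.1665536299374 198.83070797265242 [[   0.283    0.664   -0.693 1351.533]
 [   0.959   -0.202    0.197 -209.362]
 [  -0.009   -0.72    -0.694  857.272]
 [   0.       0.       0.       1.   ]]
side 396.9657667016664 263.5620860299202 188.16916893809395 [[   0.963   -0.207    0.175  419.715]
 [  -0.271   -0.698    0.663 -636.626]
 [  -0.015   -0.685   -0.728  811.003]
 [   0.       0.       0.       1.   ]]
wrist 268.5416024298644 258.5663693707509 187.3608293694388 [[  0.265   0.917   0.298  57.346]
 [  0.964  -0.252  -0.083 527.503]
 [ -0.001   0.309  -0.951 383.79 ]
 [  0.      0.      0.      1.   ]]
```

View pics/s0b.png

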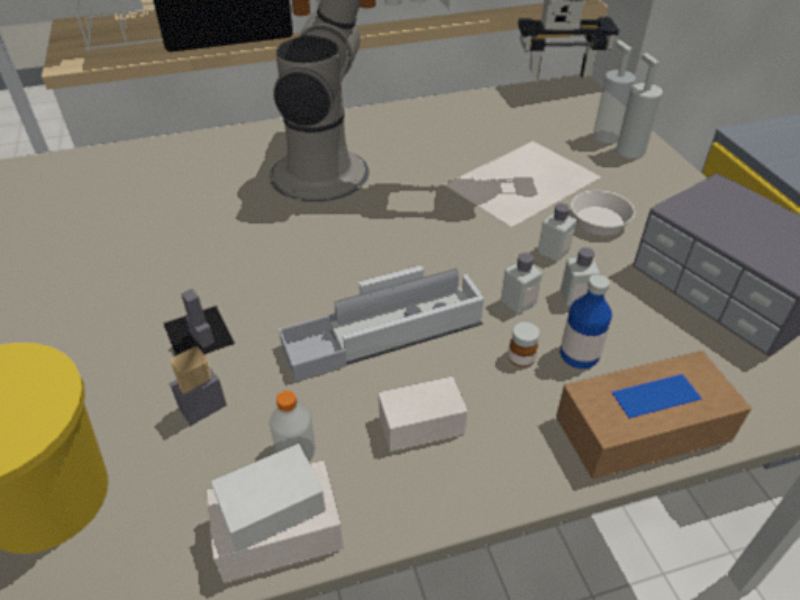

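View pics/d0b.png

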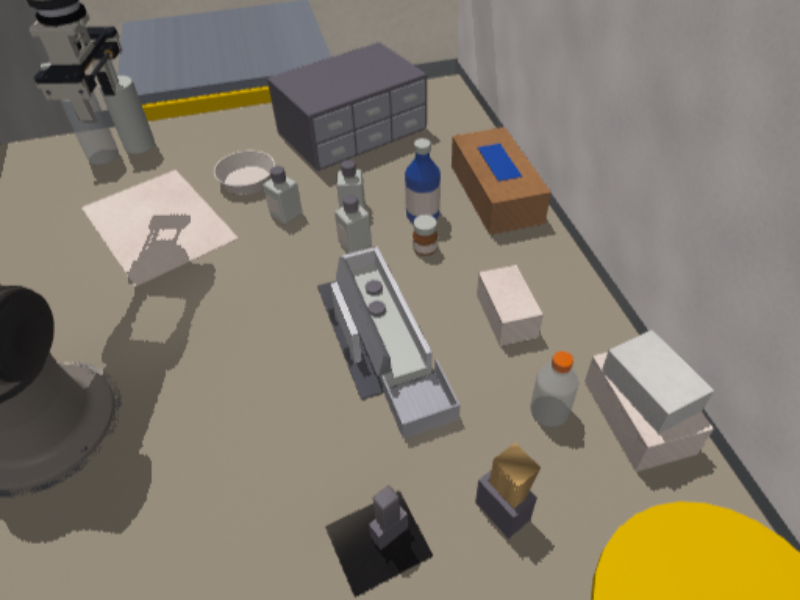

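The scene view shows three bottles near (555,235), (520,285) and (580,278), the cradle around (400,320), the scraper at (195,320), the wedge at (195,385), and two visible caps. In the side view the caps are at (373,288) and (376,308). The bar may be hiding more. Next I'll work out rough positions.

Run:
```python
from h import *
np.set_printoptions(precision=1,suppress=True)
s=1/1.5625
def tri(a,b):
    A=[];
    ds=[];cs=[]
    for n,uv in(('scene',a),('side',b)):
        c,M=cam(n);uv=np.array(uv)*s
        d=M[:3,:3]@np.array([(uv[0]-c['cx'])/c['fx'],(uv[1]-c['cy'])/c['fy'],1]);d/=np.linalg.norm(d);ds.append(d);cs.append(M[:3,3])
    P=[np.eye(3)-np.outer(d,d) for d in ds]
    x=np.linalg.solve(P[0]+P[1],P[0]@cs[0]+P[1]@cs[1]); return x,np.linalg.norm(P[0]@(x-cs[0]))
for k,a,b in [('scraper top',(191,295),(386,491)),('wedge top',(190,366),(516,460)),('bot1 cap',(561,211),(278,173)),('bot2 cap',(525,261),(350,203)),('bot3 cap',(585,258),(348,169)),
 ('gel cap',(598,284),(422,146)),('amber',(525,332),(425,226)),('tray corner far',(345,350),(458,407)),('endwall/back corner',(480,287),(376,250)),('wash',(287,399),(563,360)),('carton topfront',(462,382),(515,270))]:
    print(k,*tri(a,b))
print('caps side z34',px2w('side',np.array([(373,288),(376,308)])*s,34))
print('caps scene z34',px2w('scene',np.array([(412,312),(439,307)])*s,34))
print('endwall', px2w('side',np.array([(340,258),(376,250)])*s,60))
print('tray rim', px2w('side',np.array([(404,433),(458,407),(385,390)])*s,40))
print('mat side',px2w('side',np.array([(327,534),(404,494),(432,552),(357,591)])*s,3))
```

```text
scraper top [ 471.9 -304.1  111.3] 2.4970594171649765
wedge top [ 634.7 -314.3  117.3] 4.579755816531647
bot1 cap [429.3 386.7 104.3] 1.2635512045607937
bot2 cap [543.8 260.4 101.8] 0.49232963977505784
bot3 cap [562.5 368.   98.5] 1.51824035257692
gel cap [694.5 305.9 165. ] 0.8956708220583028
amber [669.9 207.6  61.3] 1.4423053123325746
tray corner far [ 606.2 -112.3   13.9] 39.05248071876265
endwall/back corner [563.9 165.6  73.6] 7.8288242806153665
wash [ 748.8 -192.6  127.8] 0.12486864768595629
carton topfront [771.2  47.4  87.1] 16.443399663067165
caps side z34 [[545.6 104.   34. ]
 [539.8  57.   34. ]]
caps scene z34 [[542.3  54.1  34. ]
 [544.1 103.7  34. ]]
endwall [[502.4 167.3  60. ]
 [568.1 169.4  60. ]]
tray rim [[ 521.6 -190.5   40. ]
 [ 608.4 -171.1   40. ]
 [ 513.5 -112.4   40. ]]
mat side [[ 389.8 -286.2    3. ]
 [ 501.6 -260.8    3. ]
 [ 515.5 -346.6    3. ]
 [ 412.7 -366.5    3. ]]
```

Request:
arm_command(increments=[0,-468,-418,-74,-15.3,0,-468,-418,-74,-15.3,0,-468,-418,-74,-15.3,0,-468,-418,-74,-15.3,0,-468,-418,-74,-15.3,0,-468,-418,-74,-15.3,0,-468,-418,-74,-15.3,0,-468,-418,-74,-15.3,0,-468,-418,-74,-15.3,0,-468,-418,-74,-15.3,0,-468,-418,-74,-15.3,0,-468,-418,-74,-15.3,0,-468,-418,-74,-15.3,0,-468,-418,-74,-15.3,0,-468,-418,-74,-15.3])

```text
time: 2.02
tool_pos: [479.3, -19.8, 300.9]
tcp_rot: [3.141, 0.0, -3.141]
contact_force: [0.2, 0.4, -0.8]
grip_width: 91.9
```

Run:
```python
from h import *
a,o=snap('wrist','w1.png');print(o)
import pickle;pickle.dump(o,open('o1.pkl','wb'))
cv2.imwrite('pics/w1b.png',cv2.resize(a,(800,600),interpolation=cv2.INTER_CUBIC))
```

```text
{'time': 2.025, 'joint_positions': array([-2.01295523e-01,  2.07267203e-01,  1.50425622e+00,  1.79253423e-04,
        1.42981350e+00, -1.77276317e+00]), 'dq': array([-0.00742004,  0.00428748, -0.00508861, -0.00222622,  0.00114874,
       -0.00076839]), 'tau': array([ 2.16200837e-02, -3.72392571e+01, -2.57570940e+01, -4.93170298e-02,
        7.38323433e-02,  3.45142871e-03]), 'tool_pos': array([479.29990188, -19.77348457, 300.90061404]), 'tcp_rot': array([ 3.14147008e+00,  2.86128460e-04, -3.14094652e+00]), 'contact_force': array([ 0.19806557,  0.43737619, -0.77710364]), 'moment': array([ 0.02088942, -0.00577373, -0.00527553]), 'grip_width': 91.91945113614257}
```

View pics/w1b.png

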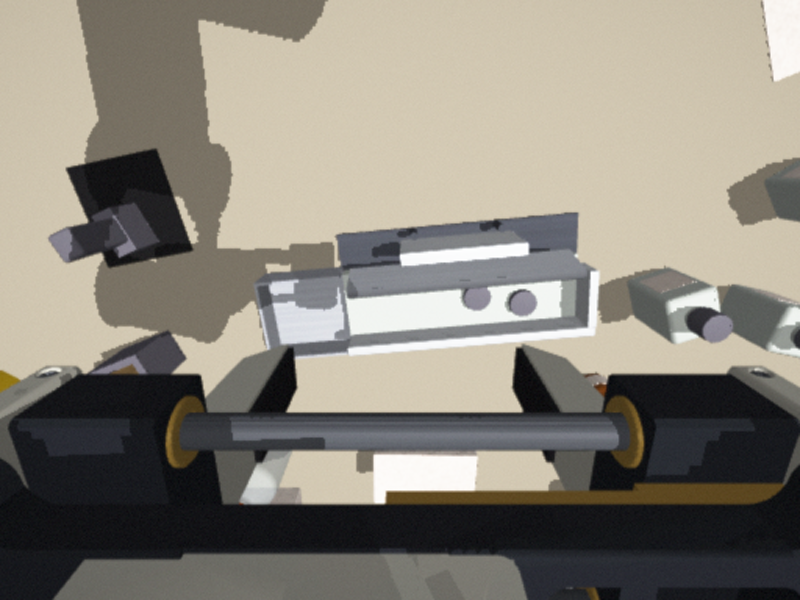

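Only two caps are on the bed, at (476,297) and (522,301). The cradle spans x from 258 to 598, with the bracket and bar on the upper (robot) side and yaw about +5°. I'll zoom in for accurate corners.

Run:
```python
import cv2
a=cv2.imread('pics/w1.png');c=a[125:235,155:395]
cv2.imwrite('pics/w1c.png',cv2.resize(c,None,fx=3.33,fy=3.33,interpolation=cv2.INTER_CUBIC))
c=a[85:180,20:135]
```

```text
(no output)
```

View pics/w1c.png

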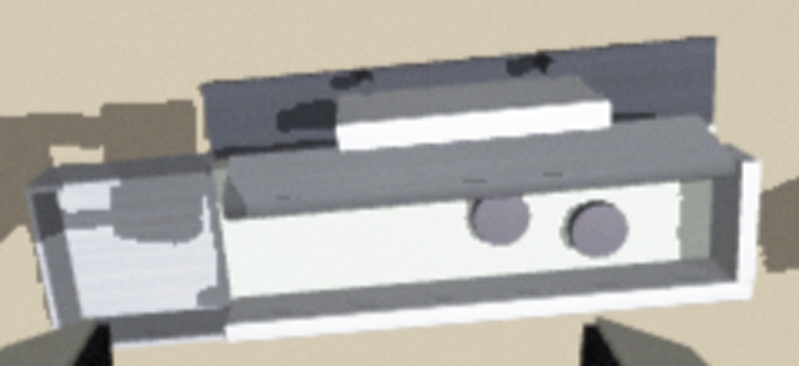

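```bash
cat > fit.py <<'E'
from h import *
from scipy.optimize import least_squares
def fit(cor,o,cam='wrist',x0=(545,36,0.08)):
    # cor: list of (u,v,cx,cy,z)  ; None for unknown coordinate
    cor=[(u,v,a,b,z) for u,v,a,b,z in cor]
    W=np.array([px2w(cam,(u,v),z,o)[0] for u,v,_,_,z in cor])
    def res(p):
        c,s=np.cos(p[2]),np.sin(p[2]);d=W[:,:2]-p[:2];L=np.c_[d[:,0]*c+d[:,1]*s,-d[:,0]*s+d[:,1]*c]
        return np.array([L[i,k]-cor[i][2+k] for i in range(len(cor)) for k in(0,1) if cor[i][2+k] is not None])
    r=least_squares(res,x0,loss='soft_l1');return r.x,res(r.x)
E
python3 - <<'E'
from fit import *
import pickle;o=pickle.load(open('o1.pkl','rb'))
np.set_printoptions(precision=1,suppress=True)
f=lambda u,v:(u/3.33+155,v/3.33+125)
pts=[((223,298),25,-125,25),((712,261),25,125,25),((228,326),25,-125,60),((739,281),25,125,60),((712,178),None,125,25),((754,297),None,133,60),((759,158),None,133,60),((339,150),-61,-60,75),((610,125),-61,60,75),((218,220),None,-125,25)]
x,r=fit([(*f(*p),a,b,z) for p,a,b,z in pts],o)
print(x,np.degrees(x[2]),r)
R2=lambda W:np.array([[np.cos(x[2]),np.sin(x[2])],[-np.sin(x[2]),np.cos(x[2])]])@(W[:2]-x[:2])
for p in((499,218),(597,229)):
    W=px2w('wrist',f(*p),34,o)[0];print('cap',W,R2(W))
for p,z in(((735,150),75),((215,157),75),((700,118),75)):print('bar',R2(px2w('wrist',f(*p),z,o)[0]))
for p,z in(((237,215),62),((712,178),62)):print('bar inner low',R2(px2w('wrist',f(*p),z,o)[0]))
# from original 800 view
g=lambda u,v:(u*.64,v*.64)
print('mat',px2w('wrist',[g(*q) for q in((67,168),(155,149),(191,249),(110,266))],3,o))
print('scraper top corners',px2w('wrist',[g(*q) for q in((49,236),(68,262),(118,243))],108,o))
print('bottle2 cap top',px2w('wrist',[g(716,326)],110,o), 'bottle body', px2w('wrist',[g(*q) for q in((629,281),(660,268),(718,290))],80,o))
E
```

```text
[548.6  41.9   0.1] 5.438301981159418 [ 0.1 -4.6  3.4  1.3  0.2  2.4 -0.1  0.5 -0.1  0.1 -0.8 -0.8  0.5 -0.8
 -0.3 -1.2]
cap [538.3  56.6  34. ] [-8.9 15.7]
cap [544.1 106.3  34. ] [ 1.7 64.5]
bar [-45.2 114.7]
bar [ -63.8 -114.5]
bar [-61.2  98.9]
bar inner low [ -31.8 -110.4]
bar inner low [-29.  110.1]
mat [[ 406.6 -371.2    3. ]
 [ 387.8 -276.3    3. ]
 [ 492.2 -255.7    3. ]
 [ 511.6 -349.2    3. ]]
scraper top corners [[ 458.7 -319.2  108. ]
 [ 481.1 -308.8  108. ]
 [ 464.6 -262.4  108. ]]
bottle2 cap top [[539.4 259.2 110. ]] bottle body [[506.2 190.9  80. ]
 [493.6 217.7  80. ]
 [515.1 276.7  80. ]]
```

Request:
arm_command(increments=[0,-1,-285,50,0,0,-1,-285,50,0,0,-1,-285,50,0,0,-1,-285,50,0,0,-1,-285,50,0,0,-1,-285,50,0,0,-1,-285,50,0,0,-1,-285,50,0,0,-1,-285,50,0])

```text
time: 3.2
tool_pos: [480.8, -304.6, 251.3]
tcp_rot: [-3.141, 0.001, -3.141]
contact_force: [-0.1, -0.2, -0.2]
grip_width: 91.9
```

Run:
```python
from h import *
a,o=snap('wrist','w2.png');print(o['tool_pos'],o['tcp_rot'])
import pickle;pickle.dump(o,open('o2.pkl','wb'))
cv2.imwrite('pics/w2b.png',cv2.resize(a[90:300,130:400],None,fx=2.85,fy=2.85,interpolation=cv2.INTER_CUBIC))
```

```text
[ 480.77449162 -304.60449092  251.25898064] [-3.14122614e+00  7.30532951e-04 -3.14076062e+00]
```

View pics/w2b.png

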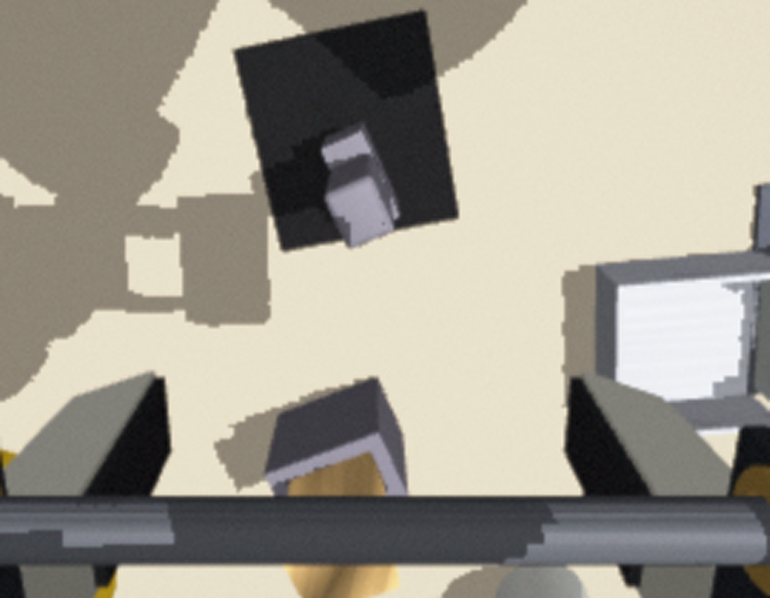

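The scraper's handle top is the quad (327,198), (375,176), (394,225), (350,247). The holder's top corners are at (267,472) and (378,430).

Run:
```python
from h import *
import pickle;o=pickle.load(open('o2.pkl','rb'))
np.set_printoptions(precision=1,suppress=True)
f=lambda L:np.array(L)/2.85+[130,90]
t=px2w('wrist',f([(327,198),(375,176),(394,225),(350,247)]),108,o);print(t,t.mean(0)); d=np.diff(t,axis=0);print(np.degrees(np.arctan2(d[:,1],d[:,0])),np.linalg.norm(d,axis=1))
b=px2w('wrist',f([(322,150),(368,124)]),45,o);print('shoulder',b)
h=px2w('wrist',f([(267,472),(378,430),(407,492)]),66,o);print('holder',h);d=np.diff(h,axis=0);print(np.degrees(np.arctan2(d[:,1],d[:,0])),np.linalg.norm(d,axis=1))
m=px2w('wrist',f([(235,50),(425,11),(457,216),(283,250)]),3,o);print('mat',m,m.mean(0));d=np.diff(m,axis=0);print(np.degrees(np.arctan2(d[:,1],d[:,0])))
```

```text
[[ 460.8 -321.3  108. ]
 [ 451.9 -302.2  108. ]
 [ 471.9 -294.4  108. ]
 [ 481.1 -312.3  108. ]] [ 466.4 -307.6  108. ]
[114.9  21.2 -62.6] [21.1 21.4 20.1]
shoulder [[ 451.1 -326.6   45. ]
 [ 439.  -304.8   45. ]]
holder [[ 613.  -356.5   66. ]
 [ 588.7 -299.7   66. ]
 [ 624.8 -284.4   66. ]]
[113.1  22.8] [61.9 39.2]
mat [[ 406.8 -372.4    3. ]
 [ 388.  -276.3    3. ]
 [ 493.2 -256.3    3. ]
 [ 512.5 -351.5    3. ]] [ 450.1 -314.1    3. ]
[101.1  10.7 -78.6]
```

Request:
arm_command(increments=[0,14,-2,40,-10,0,14,-2,80,-20,0,14,-2,90,-25,0,14,-2,110,-25,0,14,-2,130,-25,0,14,-2,150,-25,0,14,-2,170,-25,0,14,-2,186,-25,0,14,-2,186,-25,1,14,-2,186,-25,1,14,-2,186,-25,1,14,-2,186,-25,1,14,-2,186,-25,1,14,-2,186,-25,1,14,-2,186,-25,1,14,-2,186,-25,1,14,-2,186,-25])

```text
time: 5.38
tool_pos: [466.4, -307.6, 64.6]
tcp_rot: [3.142, 0.0, -2.706]
contact_force: [-0.1, -0.4, -1.3]
grip_width: 21.7
```

Run:
```python
from h import *
a,o=snap('wrist','w3.png');print(o['tool_pos'],o['tcp_rot'],o['contact_force'],o['grip_width'])
cv2.imwrite('pics/w3b.png',a)
```

```text
[ 466.40565678 -307.6158129    64.64741828] [ 3.14150964e+00  6.07058375e-05 -2.70607438e+00] [-0.07291632 -0.41737909 -1.27459514] 21.721129147558315
```

View pics/w3b.png

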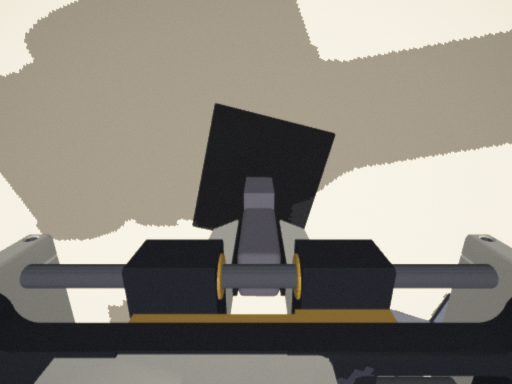

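The handle is held squarely at 21.7 mm, and the blade's near top edge is at row 178. Now I'll check the scraper's offset along tool x.

Run:
```python
from h import *
np.set_printoptions(precision=1,suppress=True)
o=sensors.get_obs();Rm=R.from_euler('xyz',o['tcp_rot']).as_matrix()
for v,z in((178,45),(208,45),(293,108)):
    w=px2w('wrist',(259,v),z,o)[0];print(v,(w-o['tool_pos'])@Rm)
x=np.array([548.6,41.9]);y=np.radians(5.4)
C=np.array([[np.cos(y),-np.sin(y)],[np.sin(y),np.cos(y)]])
for p in((-3,100),(-3,50),(-3,-135)):print(p,x+C@p)
```

```text
178 [34.  -0.5 19.6]
208 [11.8 -0.5 19.6]
293 [ -9.2  -0.6 -43.4]
(-3, 100) [536.2 141.2]
(-3, 50) [540.9  91.4]
(-3, -135) [558.3 -92.8]
```

Request:
arm_command(increments=[1,0,0,-50,0,1,0,0,-105,0,1,-30,45,-105,3,1,-60,90,-105,6,1,-95,142,-105,9,1,-130,194,-105,12,1,-165,247,-105,15,1,-200,299,-105,18,1,-230,344,-105,19.6,1,-252,378,-105,19.6,1,-252,378,-105,19.6,1,-252,378,-105,19.6,1,-252,378,-105,19.6,1,-252,378,-75,19.6,1,-252,378,-75,19.6])

```text
time: 7.3
tool_pos: [534.0, 140.2, 138.1]
tcp_rot: [-3.141, -0.005, -3.05]
contact_force: [-0.6, 0.4, -1.1]
grip_width: 22.0
```

Run:
```python
from h import *
a,o=snap('wrist','w4.png');b,_=snap('scene','s4.png');c,_=snap('side','d4.png');print(o['tool_pos'],o['tcp_rot'],o['contact_force'],o['grip_width'])
import pickle;pickle.dump(o,open('o4.pkl','wb'))
z=lambda im,r:cv2.resize(im[r[0]:r[1],r[2]:r[3]],(400,300),interpolation=cv2.INTER_CUBIC)
cv2.imwrite('pics/m4.png',np.vstack([np.hstack([z(a,(60,360,56,456)),z(b,(140,260,180,340))]),np.hstack([z(c,(140,290,180,380)),z(a,(130,280,150,350))])]))
```

```text
[533.95688756 140.16781529 138.06075446] [-3.14146356 -0.00468717 -3.04976795] [-0.5713627   0.41306523 -1.09618704] 22.042171359689252
```

View pics/m4.png

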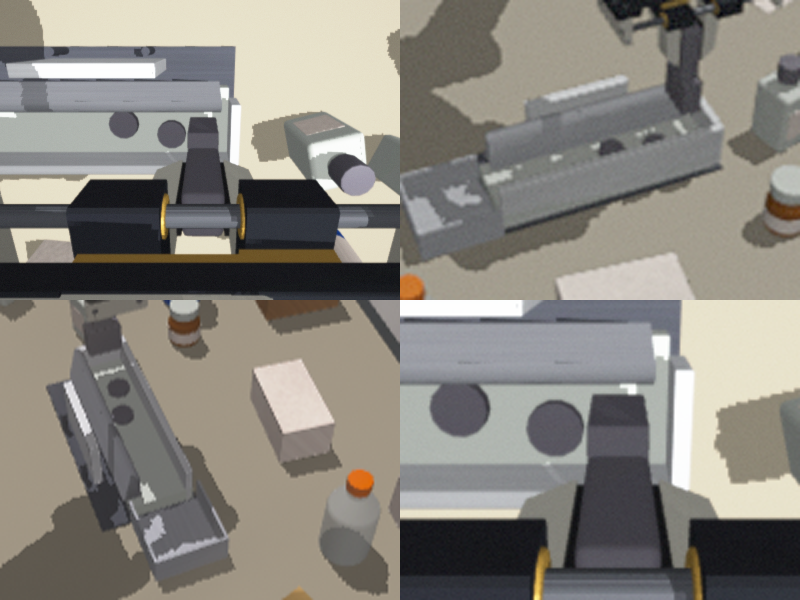

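The scraper hangs over the bed's end-wall end, clear of both caps. In the zoomed crop the bed-to-back-wall line is near row 457 and the bar's inner edge near row 381. I'll refine the alignment from this closer view.

Run:
```python
from h import *
import pickle;o=pickle.load(open('o4.pkl','rb'))
np.set_printoptions(precision=1,suppress=True)
x=np.array([548.6,41.9]);y=np.radians(5.44);c,s=np.cos(y),np.sin(y)
L=lambda W:np.c_[(W[:,:2]-x)@[c,s],(W[:,:2]-x)@[-s,c]]
f=lambda L_:np.array(L_)/2.+[150,130]
for n,p,z in(('junction x25',[(2,157),(150,160)],25),('walltop x25',[(2,193),(110,196)],60),('end outer y133',[(292,62),(293,187)],60),('end inner top y125',[(268,110),(270,187)],60),('bar inner edge',[(2,79),(250,83)],62),('bracket edge',[(2,12),(120,15)],75),('caps',[(60,109),(154,128)],34)):
    print(n,L(px2w('wrist',f(p),z,o)).ravel())
print('tcp',L(o['tool_pos'][None]),np.degrees(o['tcp_rot'][2])+180-5.44)
print('blade x edge (z=%.0f)'%(o['tool_pos'][2]-61.65), L(px2w('wrist',f([(190,96),(250,96)]),o['tool_pos'][2]-61.65,o)).ravel())
a=cv2.imread('pics/w4.png');z=a[130:280,150:350]
```

```text
junction x25 [ 21.3 -18.7  23.4  61.7]
walltop x25 [25.8 -5.9 27.6 46.2]
end outer y133 [-38.3 131.9  23.1 134.8]
end inner top y125 [-15.8 121.7  23.1 123.7]
bar inner edge [-31.4   2.  -29.1 113.1]
bracket edge [-62.6  10.9 -61.2  58.9]
caps [-8.6 18.1  1.8 65.7]
tcp [[-5.3 99.2]] -0.1788317909904178
blade x edge (z=76) [-27.2  86.8 -27.2 112.3]
```

Request:
arm_command(increments=[1,-2,0,0,0,1,-2,0,10,0,1,-2,0,20,0,1,-2,0,30,0,1,-2,0,40,0,1,-2,0,46,0,1,-2,0,50,0,1,-2,0,50,0,1,-2,0,50,0])

```text
time: 8.57
tool_pos: [537.6, 141.7, 90.0]
tcp_rot: [3.141, 0.001, -3.048]
contact_force: [0.3, 0.9, -0.8]
grip_width: 22.1
```

Request:
arm_command(increments=[1,1,0,2.5,0,1,1,-10,2.5,0,1,1,-25,2.5,0,1,1,-40,2.5,0,1,1,-55,2.5,0,1,1,-70,2.5,0,1,1,-85,2.5,0,1,1,-100,2.5,0,1,1,-115,2.5,0,1,1,-130,2.5,0,1,1,-145,2.5,0,1,1,-160,2.5,0,1,1,-175,2.5,0,1,1,-190,2.5,0,1,1,-205,2.5,0,1,1,-220,2.5,0,1,1,-230,2.5,0,1,1,-240,2.5,0,1,1,-240,2.5,0,1,1,-240,2.5,0])

```text
time: 11.08
tool_pos: [558.7, -97.1, 87.2]
tcp_rot: [3.141, -0.0, -3.048]
contact_force: [0.1, 0.1, -1.0]
grip_width: 21.5
```

Run:
```python
from h import *
a,o=snap('wrist','w5.png');b,_=snap('scene','s5.png');c,_=snap('side','d5.png');print(o['tool_pos'],o['tcp_rot'],o['contact_force'],o['grip_width'])
z=lambda im,r:cv2.resize(im[r[0]:r[1],r[2]:r[3]],(400,300),interpolation=cv2.INTER_CUBIC)
cv2.imwrite('pics/m5.png',np.vstack([np.hstack([z(a,(60,360,56,456)),z(b,(140,260,160,320))]),np.hstack([z(c,(140,290,180,380)),z(b,(180,255,170,270))])]))
```

```text
[558.71362485 -97.13482191  87.17179643] [ 3.14129074e+00 -1.05588049e-04 -3.04795959e+00] [ 0.08449438  0.05848429 -0.97812414] 21.53592534561179
```

View pics/m5.png

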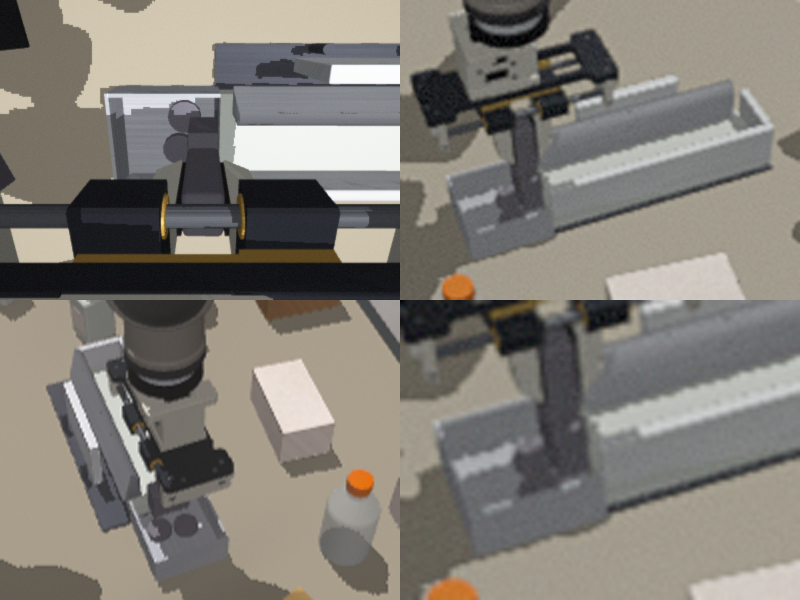

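Both caps lie in the tray, in the side crop at (160,530) and (187,525), and the bed is clear. Next the scraper goes back to its mat.

Request:
arm_command(increments=[1,0,0,-45,0,1,0,0,-85,0,1,30,-50,-85,0,1,60,-100,-85,0,1,90,-150,-80,0,1,123,-204,-70,0,1,123,-204,-40,0,1,123,-204,-10,0,1,123,-204,10,0,1,123,-204,18,0,1,123,-204,22,0,1,123,-204,22,0,0,123,-204,22,0,0,123,-204,22,0,0,123,-204,22,0,0,123,-204,0,0,0,123,-204,-50,0,0,123,-204,-100,0,0,123,-204,-140,0,0,123,-204,-140,0])

```text
time: 13.72
tool_pos: [456.6, -313.2, 230.8]
tcp_rot: [-3.136, 0.005, -3.048]
contact_force: [0.7, 0.1, -0.2]
grip_width: 91.4
```

Run:
```python
from h import *
a,o=snap('wrist','w6.png');b,_=snap('scene','s6.png');c,_=snap('side','d6.png');print(o['tool_pos'],o['tcp_rot'],o['contact_force'],o['grip_width'])
import pickle;pickle.dump(o,open('o6.pkl','wb'))
z=lambda im,r:cv2.resize(im[r[0]:r[1],r[2]:r[3]],(400,300),interpolation=cv2.INTER_CUBIC)
cv2.imwrite('pics/m6.png',np.vstack([np.hstack([z(a,(60,360,56,456)),z(b,(170,290,80,240))]),np.hstack([z(c,(234,384,180,380)),z(b,(100,250,290,490))])]))
```

```text
[ 456.60080839 -313.15599402  230.84384431] [-3.136104    0.00510277 -3.04805192] [ 0.67358614  0.1196716  -0.16760882] 91.41898801801703
```

View pics/m6.png

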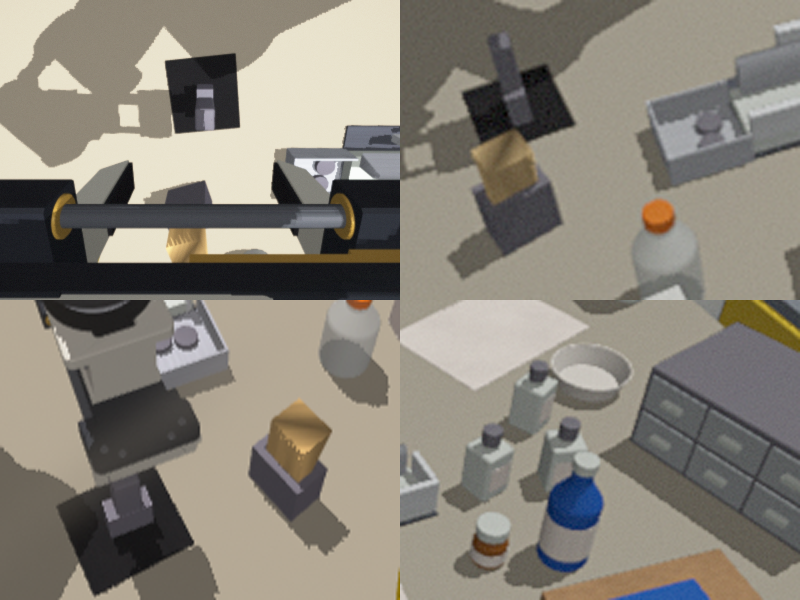

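The scraper stands on its mat, at (125,505) in the lower-left crop. Both caps are in the tray and three bottles are upright. Now I'll view the bottles from above.

Request:
arm_command(increments=[0,-10,55,-59,0,0,-20,110,-59,0,0,-30,165,-59,0,0,-40,220,-59,0,0,-50,275,-59,0,0,-60,330,-59,0,0,-70,385,-59,0,0,-80,440,-59,0,0,-90,495,-59,0,0,-100,550,-59,0,0,-111,600,-59,0,0,-111,615,-59,0,0,-111,615,-59,0,0,-111,615,-59,0,0,-111,615,-59,0])

```text
time: 15.75
tool_pos: [508.8, 309.2, 286.5]
tcp_rot: [-3.141, 0.0, -3.05]
contact_force: [0.2, -0.3, 0.4]
grip_width: 92.0
```

Run:
```python
from h import *
a,o=snap('wrist','w7.png');print(o['tool_pos'],o['tcp_rot'])
import pickle;pickle.dump(o,open('o7.pkl','wb'))
cv2.imwrite('pics/w7b.png',cv2.resize(a[0:270,90:450],None,fx=2.2,fy=2.2,interpolation=cv2.INTER_CUBIC))
```

```text
[508.75831965 309.22220844 286.46132702] [-3.14143820e+00  2.40698438e-04 -3.04991147e+00]
```

View pics/w7b.png

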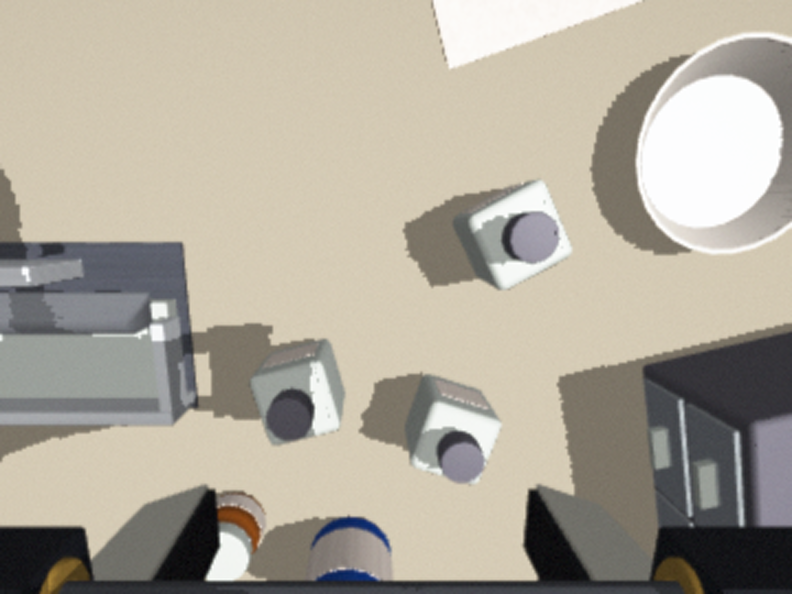

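The cap centres are B1 (532,237), B2 (290,413) and B3 (462,457), and the lower body edges give the yaws.

Run:
```python
from h import *
import pickle;o=pickle.load(open('o7.pkl','rb'))
np.set_printoptions(precision=1,suppress=True)
f=lambda L:np.array(L)/2.2+[90,0]
for n,c,e in(('B1',(532,237),[(503,289),(571,243),(542,181)]),('B2',(290,413),[(274,444),(342,430)]),('B3',(462,457),[(410,466),(475,484),(499,428)])):
    w=px2w('wrist',f([c]),110,o)[0];E=px2w('wrist',f(e),80,o);d=np.diff(E,axis=0)
    print(n,w,np.degrees(np.arctan2(d[:,1],d[:,0])),np.linalg.norm(d,axis=1),E.mean(0))
```

```text
B1 [425.3 388.4 110. ] [ 130.2 -144.2] [46.9 39.8] [426.  400.2  80. ]
B2 [537.7 262.7 110. ] [107.5] [46.] [563.4 271.8  80. ]
B3 [556.3 368.5 110. ] [ 78.6 166.6] [46.  42.3] [570.1 374.3  80. ]
```

Request:
arm_command(increments=[1,-7,-55,0,0,1,-7,-110,30,0,1,-7,-165,60,0,1,-7,-220,100,0,1,-7,-270,150,0,1,-7,-270,190,0,1,-7,-270,190,0,1,-7,-270,210,0,1,-7,-270,230,0,1,-7,-270,240,0,1,-3,-270,240,0,1,1,-270,240,0,1,4,-270,240,0,1,7,-270,240,0,1,9,-270,240,0,1,11,-270,240,0,1,11,-270,240,0,1,11,-270,240,0])

```text
time: 18.05
tool_pos: [524.6, 40.9, 46.6]
tcp_rot: [-3.141, 0.004, -3.048]
contact_force: [6.4, 1.9, -1.4]
grip_width: 0.2
```

Request:
arm_command(increments=[1,-8,0,0,0,1,-8,0,-60,0,1,-8,0,-115,8,0,-15,50,-155,18,0,-20,100,-155,28,0,-25,150,-155,38,0,-34,200,-155,48,0,-34,220,-155,58,0,-34,220,-155,68,0,-34,220,-155,77.9,0,-34,220,-155,77.9,0,-34,220,-155,77.9,0,-34,220,-110,77.9,0,-34,220,-110,77.9])

```text
time: 19.8
tool_pos: [533.9, 262.1, 153.3]
tcp_rot: [-3.134, 0.0, 1.877]
contact_force: [0.5, -0.0, -0.0]
grip_width: 91.8
```

Run:
```python
from h import *
np.set_printoptions(precision=1,suppress=True)
a,o=snap('wrist','w8.png');print(o['tool_pos'],np.degrees(o['tcp_rot']))
import pickle;pickle.dump(o,open('o8.pkl','wb'))
print(w2px('wrist',[[537.7,262.7,110],[548.6,41.9,25]],o))
cv2.imwrite('pics/w8b.png',cv2.resize(a,(768,576),interpolation=cv2.INTER_CUBIC))
```

```text
[533.9 262.1 153.3] [-179.6    0.   107.6]
[[264.2 209.4]
 [221.1 330.9]]
```

View pics/w8b.png

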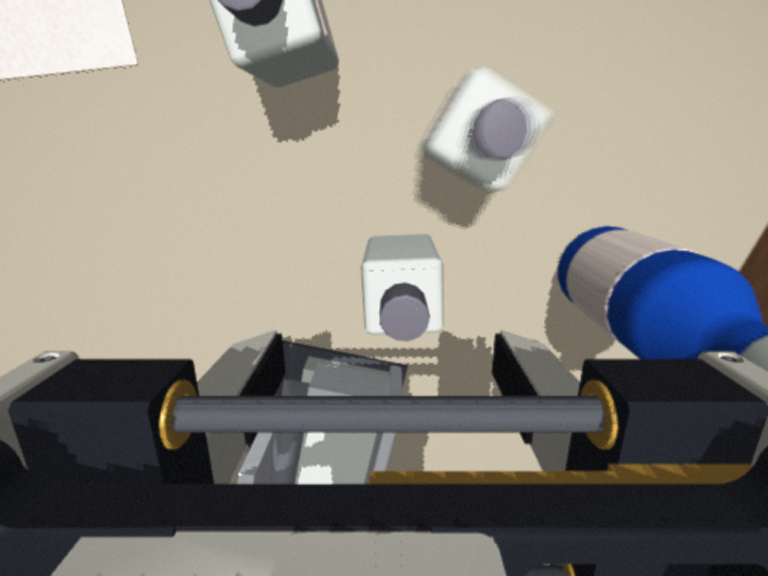

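B2's body is square to the tool, with its cap at (404,315). B3 looks blurred at (500,128), so it was probably just knocked and I'll re-measure it. Next is the offset to B2's cap.

Run:
```python
from h import *
np.set_printoptions(precision=1,suppress=True)
import pickle;o=pickle.load(open('o8.pkl','rb'))
n=sensors.get_obs();print(n['tool_pos'],np.degrees(n['tcp_rot']))
w=px2w('wrist',[404/1.5,315/1.5],110,o)[0];Rm=R.from_euler('xyz',n['tcp_rot']).as_matrix();print(w,(w-n['tool_pos'])@Rm)
```

```text
[535.3 262.6 155.5] [-179.8    0.   107.5]
[541.8 263.5 110. ] [-1.2  6.6 45.5]
```

Request:
arm_command(increments=[0,-1,6,20,0,0,-1,6,40,0,0,-1,6,55,0,0,-1,6,63,0,0,-1,6,68,0,0,-1,6,68,0,0,-1,6,68,0,1,-1,6,68,0,1,-1,6,68,0,1,-1,6,68,0,1,-1,6,68,0,1,-1,6,68,0,1,-1,6,68,0,1,-1,6,68,0])

```text
time: 21.6
tool_pos: [542.1, 263.9, 88.2]
tcp_rot: [3.142, -0.0, 1.875]
contact_force: [0.5, -0.4, 0.4]
grip_width: 27.1
```

Request:
arm_command(increments=[1,0,0,-60,0,1,0,0,-110,0,1,-40,-13,-110,4,1,-90,-30,-110,9,1,-130,-43,-110,12.1,1,-149,-50,-110,12.1,1,-149,-50,-110,12.1,1,-149,-50,-110,12.1,1,-149,-50,-110,12.1,1,-149,-50,-80,12.1,1,-149,-50,-65,12.1,1,-149,-50,-65,12.1,1,-149,-50,-65,12.1])

```text
time: 23.22
tool_pos: [539.6, 107.0, 154.0]
tcp_rot: [3.14, -0.0, 1.665]
contact_force: [0.6, -0.0, -1.0]
grip_width: 27.3
```

```bash
cat > loc.py <<'E'
from h import *
np.set_printoptions(precision=1,suppress=True)
cx=np.array([548.6,41.9]);yy=np.radians(5.44);cc,ss=np.cos(yy),np.sin(yy)
def L(W): W=np.atleast_2d(W); return np.c_[(W[:,:2]-cx)@[cc,ss],(W[:,:2]-cx)@[-ss,cc]]
def Wd(x,y): return cx+np.array([cc*x-ss*y,ss*x+cc*y])
def goto(W,z,yaw):
    o=sensors.get_obs();Rm=R.from_euler('xyz',o['tcp_rot']).as_matrix()
    d=(np.array([*W,z])-o['tool_pos'])@Rm
    s=-(yaw-np.degrees(o['tcp_rot'][2])); s=(s+180)%360-180
    print('rel',d,'spin',round(s,1))
E
python3 - <<'E'
from loc import *
a,o=snap('wrist','w9.png');b,_=snap('side','d9.png');print(o['tool_pos'],np.degrees(o['tcp_rot']),L(o['tool_pos']),o['contact_force'])
import pickle;pickle.dump(o,open('o9.pkl','wb'))
goto(Wd(-3,65),114,95.44)
z=lambda im,r:cv2.resize(im[r[0]:r[1],r[2]:r[3]],(400,300),interpolation=cv2.INTER_CUBIC)
cv2.imwrite('pics/m9.png',np.hstack([z(a,(80,320,96,416)),z(b,(140,290,180,380))]))
E
```

```text
[539.6 107.  154. ] [179.9  -0.   95.4] [[-2.8 65.6]] [ 0.6 -0.  -1. ]
rel [-0.5 -0.3 40.2] spin -0.1
```

View pics/m9.png

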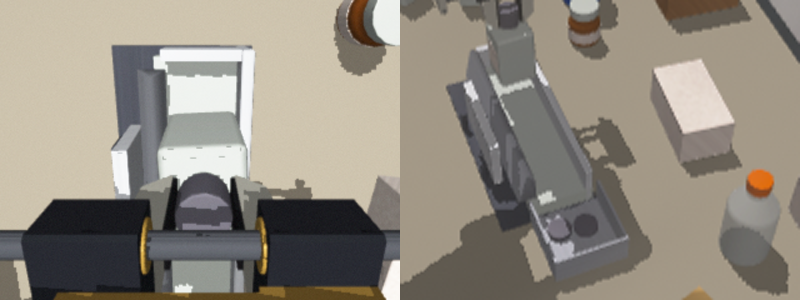

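The bottle is centred in the channel, square to the walls, so I'll lower and release it and then look at the other two.

Request:
arm_command(increments=[1,0,0,12,0,1,0,0,24,0,1,0,0,32,0,1,0,0,37,0,1,0,0,40,0,1,0,0,40.5,0,1,0,0,40.5,0,0,0,0,40.5,0,0,0,0,40.5,0,0,0,0,40.5,0,0,0,0,40.5,0,0,0,0,20,0,0,0,0,-30,0,0,0,0,-80,0,0,48,-5,-116,0,0,98,-10,-116,0,0,148,-16,-116,0,0,196,-21,-116,0,0,196,-21,-116,0,0,196,-21,-116,0])

```text
time: 25.82
tool_pos: [499.9, 299.5, 269.0]
tcp_rot: [-3.141, 0.001, 1.665]
contact_force: [0.3, 0.8, 0.4]
grip_width: 91.8
```

Run:
```python
from loc import *
a,o=snap('wrist','w10.png');print(o['tool_pos'],np.degrees(o['tcp_rot']))
import pickle;pickle.dump(o,open('o10.pkl','wb'))
cv2.imwrite('pics/w10b.png',cv2.resize(a[0:230,60:460],None,fx=2,fy=2,interpolation=cv2.INTER_CUBIC))
```

```text
[499.9 299.5 269. ] [-180.     0.    95.4]
```

View pics/w10b.png

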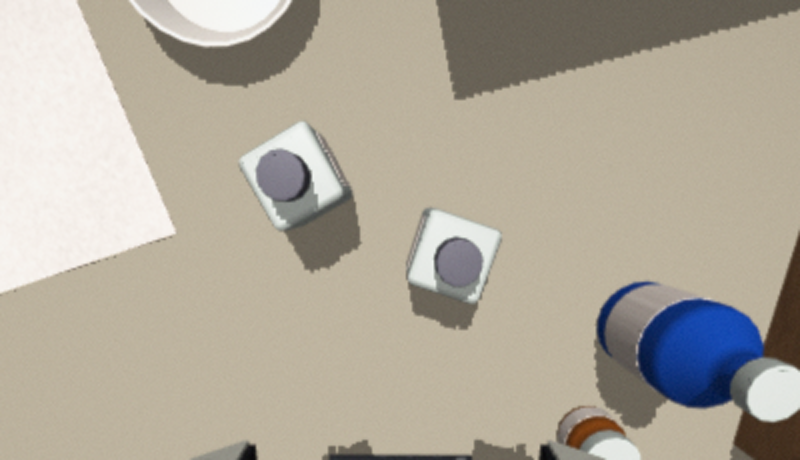

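B1's cap is at (283,175) and B3's, after the knock, at (459,262).

Run:
```python
from loc import *
import pickle;o=pickle.load(open('o10.pkl','rb'))
f=lambda q:np.array(q)/2+[60,0]
for n,c,e in(('B1',(283,175),[(240,163),(304,122),(344,190),(283,229)]),('B3',(459,262),[(429,209),(501,234),(478,302),(409,276)])):
    w=px2w('wrist',f(c),110,o)[0];E=px2w('wrist',f(e),80,o);d=np.diff(E[[0,1,2,3,0]],axis=0);a=np.degrees(np.arctan2(d[:,1],d[:,0]))
    print(n,w,a%90,np.linalg.norm(d,axis=1),E.mean(0))
```

```text
B1 [427.6 389.6 110. ] [34.9 36.  36.1 36.7] [45.6 44.  45.1 44.9] [427.4 389.8  80. ]
B3 [530.6 351.7 110. ] [77.1 79.2 74.9 79. ] [47.7 44.6 48.  42.7] [530.8 352.2  80. ]
```

Request:
arm_command(increments=[0,25,18,40,9,0,49,36,80,17.9,0,49,36,110,17.9,0,49,36,130,17.9,0,49,36,130,17.9,0,49,36,150,17.9,0,49,36,165,17.9,0,49,36,175,17.9,0,49,36,180.5,17.9,0,49,36,180.5,17.9,0,49,36,180.5,17.9,1,49,36,180.5,17.9,1,49,36,180.5,17.9,1,49,36,180.5,17.9,1,49,36,180.5,17.9,1,49,36,180.5,17.9,1,49,36,180.5,17.9,1,49,36,180.5,17.9])

```text
time: 28.12
tool_pos: [531.1, 352.1, 88.7]
tcp_rot: [-3.142, -0.0, 1.352]
contact_force: [0.1, 0.1, 0.3]
grip_width: 27.2
```

Run:
```python
from loc import *
o=sensors.get_obs();print(o['tool_pos'],np.degrees(o['tcp_rot']),o['grip_width'],o['contact_force'])
goto(Wd(-3,0),153,95.44)
```

```text
[531.1 352.1  88.7] [-180.    -0.    77.5] 27.218785403274463 [0.1 0.1 0.3]
rel [-299.9   81.6  -64.3] spin -18.0
```

Request:
arm_command(increments=[1,0,0,-60,0,1,0,0,-120,0,1,0,0,-160,0,1,-50,13,-160,-5,1,-105,28,-160,-10,1,-160,43,-160,-15,1,-215,58,-160,-18,1,-265,72,-160,-18,1,-300,81.6,-160,-18,1,-300,81.6,-160,-18,1,-300,81.6,-160,-18,1,-300,81.6,-110,-18,1,-300,81.6,-80,-18,1,-300,81.6,-65,-18,1,-300,81.6,-65,-18,1,-300,81.6,-65,-18])

```text
time: 30.12
tool_pos: [546.5, 41.8, 155.0]
tcp_rot: [3.139, 0.0, 1.667]
contact_force: [0.1, 0.1, -2.0]
grip_width: 27.0
```

Run:
```python
from loc import *
o=sensors.get_obs();print(o['tool_pos'],np.degrees(o['tcp_rot']),o['grip_width'],o['contact_force'],L(o['tool_pos']))
goto(Wd(-3,0),114.3,95.44)
```

```text
[546.5  41.8 155. ] [179.9   0.   95.5] 27.04045083257461 [ 0.1  0.1 -2. ] [[-2.1  0.1]]
rel [-0.1 -1.  40.7] spin 0.0
```

Request:
arm_command(increments=[1,0,-1,12,0,1,0,-1,24,0,1,0,-1,32,0,1,0,-1,37,0,1,0,-1,40,0,1,0,-1,40.7,0,1,0,-1,40.7,0,0,0,-1,40.7,0,0,0,-1,40.7,0,0,0,-1,40.7,0,0,0,-1,40.7,0,0,0,-1,20,0,0,0,-1,-30,0,0,0,-1,-75,0,0,50,-13,-75,-5,0,105,-26,-75,-10,0,160,-39,-75,-15,0,215,-52,-75,-20,0,265,-64,-75,-25,0,315,-76,-75,-30])

```text
time: 32.62
tool_pos: [439.3, 349.4, 228.8]
tcp_rot: [3.141, 0.0, 2.193]
contact_force: [0.6, 0.1, 0.3]
grip_width: 91.8
```

Run:
```python
from loc import *
o=sensors.get_obs();print(o['tool_pos'],np.degrees(o['tcp_rot']),o['grip_width'])
goto((427.5,389.7),88.5,126)
```

```text
[439.3 349.4 228.8] [180.    0.  125.6] 91.80115606212426
rel [ 39.6  13.9 140.3] spin -0.4
```

Request:
arm_command(increments=[0,40,13.5,40,-0.5,0,40,13.5,70,-0.5,0,40,13.5,90,-0.5,0,40,13.5,110,-0.5,0,40,13.5,125,-0.5,0,40,13.5,135,-0.5,0,40,13.5,140,-0.5,0,40,13.5,140,-0.5,0,40,13.5,140,-0.5,1,40,13.5,140,-0.5,1,40,13.5,140,-0.5,1,40,13.5,140,-0.5,1,40,13.5,140,-0.5,1,40,13.5,140,-0.5,1,40,13.5,140,-0.5,1,40,13.5,140,-0.5])

```text
time: 34.62
tool_pos: [427.8, 388.2, 88.7]
tcp_rot: [-3.142, -0.0, 2.198]
contact_force: [-0.7, -1.1, -0.4]
grip_width: 27.1
```

Run:
```python
from loc import *
o=sensors.get_obs();print(o['tool_pos'],np.degrees(o['tcp_rot']),o['grip_width'],o['contact_force'])
goto(Wd(-3,-65),153,95.44)
```

```text
[427.8 388.2  88.7] [-180.   -0.  126.] 27.10031545605173 [-0.7 -1.1 -0.4]
rel [-405.8 -141.1  -64.3] spin 30.5
```

Request:
arm_command(increments=[1,0,0,-60,0,1,0,0,-120,0,1,0,0,-160,0,1,-50,-17,-160,5,1,-100,-35,-160,10,1,-155,-54,-160,15,1,-210,-73,-160,20,1,-265,-92,-160,25,1,-320,-111,-160,30.5,1,-370,-129,-160,30.5,1,-406,-141,-160,30.5,1,-406,-141,-160,30.5,1,-406,-141,-160,30.5,1,-406,-141,-110,30.5,1,-406,-141,-80,30.5,1,-406,-141,-65,30.5,1,-406,-141,-65,30.5,1,-406,-141,-65,30.5])

```text
time: 36.88
tool_pos: [552.9, -22.9, 155.1]
tcp_rot: [3.139, 0.001, 1.667]
contact_force: [-0.5, 1.0, -0.9]
grip_width: 27.5
```

Run:
```python
from loc import *
o=sensors.get_obs();print(o['tool_pos'],np.degrees(o['tcp_rot']),o['grip_width'],o['contact_force'],L(o['tool_pos']))
goto(Wd(-3,-65),114.3,95.44)
```

```text
[552.9 -22.9 155.1] [179.9   0.   95.5] 27.472610717857865 [-0.5  1.  -0.9] [[ -1.9 -65. ]]
rel [-0.  -1.2 40.8] spin 0.0
```

Request:
arm_command(increments=[1,0,-1,12,0,1,0,-1,24,0,1,0,-1,32,0,1,0,-1,37,0,1,0,-1,40,0,1,0,-1,40.8,0,1,0,-1,40.8,0,0,0,-1,40.8,0,0,0,-1,40.8,0,0,0,-1,40.8,0,0,0,-1,40.8,0,0,0,-1,20,0,0,0,-1,-35,0,0,0,-1,-95,0,0,-50,5,-95,10,0,-110,12,-95,20,0,-170,19,-95,30,0,-230,26,-95,40,0,-290,33,-95,50,0,-297,34,-95,60])

```text
time: 39.38
tool_pos: [613.5, -320.1, 246.8]
tcp_rot: [-3.141, 0.001, 0.608]
contact_force: [-0.4, 0.2, -0.0]
grip_width: 91.7
```

Request:
arm_command(increments=[0,0,0,0,10,0,0,0,0,12.5,0,0,0,0,12.5,0,0,0,0,12.5])

```text
time: 39.88
tool_pos: [614.2, -315.5, 248.6]
tcp_rot: [-3.141, 0.0, 0.402]
contact_force: [0.0, 0.6, -0.4]
grip_width: 91.7
```

Run:
```python
from loc import *
a,o=snap('wrist','w12.png');b,_=snap('scene','s12.png');print(o['tool_pos'],np.degrees(o['tcp_rot']),o['joint_positions'])
import pickle;pickle.dump(o,open('o12.pkl','wb'))
A=cv2.resize(a[80:300,130:390],None,fx=2,fy=2,interpolation=cv2.INTER_CUBIC);B=cv2.resize(b[130:240,180:320],(280,220))
C=cv2.imread('pics/side.png') if 0 else imaging.capture('side');C=cv2.resize(C[140:290,180:380],(280,220))
cv2.imwrite('pics/m12.png',np.hstack([A,np.vstack([B,C])]))
```

```text
[ 614.2 -315.5  248.6] [-180.    0.   23.] [-0.6  0.7  0.9  0.   1.5  0.6]
```

View pics/m12.png

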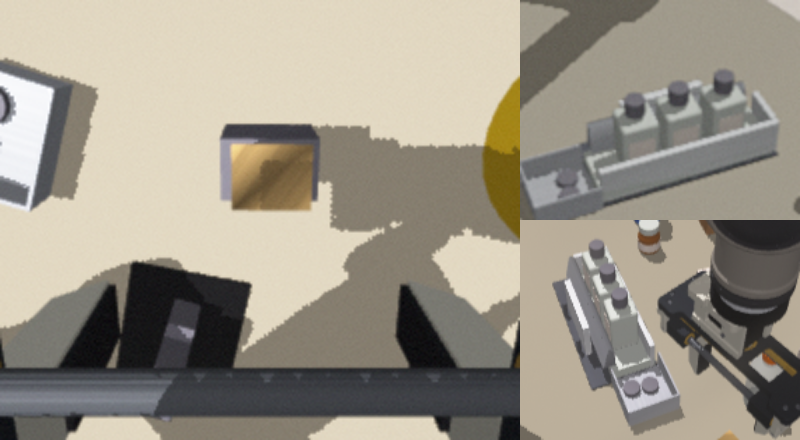

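The three bottles stand in the channel and both caps remain in the tray. The wedge's top face spans (232,143) to (312,210), with its sloped side away from the robot.

Run:
```python
from loc import *
import pickle;o=pickle.load(open('o12.pkl','rb'))
f=lambda q:np.array(q)/2+[130,80]
E=px2w('wrist',f([(232,143),(312,143),(312,210),(232,210)]),122,o);d=np.diff(E[[0,1,2,3,0]],axis=0)
print(E,E.mean(0),np.degrees(np.arctan2(d[:,1],d[:,0])),np.linalg.norm(d,axis=1))
Rm=R.from_euler('xyz',o['tcp_rot']).as_matrix();t=(E-o['tool_pos'])@Rm;print(t)
h=px2w('wrist',f([(222,138),(319,138)]),66,o);print('holder',(h-o['tool_pos'])@Rm)
```

```text
[[ 638.2 -291.5  122. ]
 [ 654.9 -330.8  122. ]
 [ 620.8 -346.5  122. ]
 [ 603.5 -305.7  122. ]] [ 629.3 -318.6  122. ] [ -67.  -155.2  113.    22.2] [42.7 37.5 44.4 37.5]
[[ 31.5 -12.7 126.6]
 [ 31.5  30.  126.6]
 [ -6.   31.2 126.6]
 [ -6.  -13.2 126.6]]
holder [[ 24.4 -21.7 182.6]
 [ 24.4  40.1 182.6]]
```

Request:
arm_command(increments=[0,10,9,40,0,0,10,9,80,0,0,10,9,110,0,0,10,9,130,0,0,10,9,145,0,0,10,9,157,0,0,10,9,166,0,0,10,9,166,0,0,10,9,166,0,1,10,9,166,0,1,10,9,166,0,1,10,9,166,0,1,10,9,166,0,1,10,9,166,0,1,10,9,166,0])

```text
time: 41.9
tool_pos: [626.9, -319.9, 82.6]
tcp_rot: [-3.141, 0.0, 0.401]
contact_force: [0.2, -1.1, 0.5]
grip_width: 43.9
```

Run:
```python
from loc import *
o=sensors.get_obs();print(o['tool_pos'],np.degrees(o['tcp_rot']),o['grip_width'],o['contact_force'])
print('bar/bottles:',Wd(-43.5,0)); goto(Wd(-43.5,0),226,5.44)
```

```text
[ 626.9 -319.9   82.6] [-180.    0.   23.] 43.900900718662704 [ 0.2 -1.1  0.5]
bar/bottles: [505.3  37.8]
rel [  27.6 -376.8 -143.3] spin 17.5
```

Request:
arm_command(increments=[1,0,0,-40,0,1,0,0,-80,0,1,0,0,-143,0,1,4,-50,-143,3,1,8,-105,-143,6,1,12,-160,-143,9,1,16,-215,-143,12,1,20,-270,-143,15,1,24,-325,-143,17.5,1,27.6,-370,-143,17.5,1,27.6,-376.8,-143,17.5,1,27.6,-376.8,-143,17.5,1,27.6,-376.8,-143,17.5,1,27.6,-376.8,-115,17.5,1,27.6,-376.8,-95,17.5,1,27.6,-376.8,-90,17.5,1,27.6,-376.8,-90,17.5,1,27.6,-376.8,-90,17.5])

```text
time: 44.15
tool_pos: [506.0, 37.4, 173.5]
tcp_rot: [3.141, -0.002, 0.095]
contact_force: [0.7, 0.2, -1.7]
grip_width: 43.7
```

Run:
```python
from loc import *
a,o=snap('wrist','w13.png');b,_=snap('scene','s13.png');c,_=snap('side','d13.png');print(o['tool_pos'],np.degrees(o['tcp_rot']),L(o['tool_pos']),o['grip_width'],o['contact_force'])
import pickle;pickle.dump(o,open('o13.pkl','wb'))
A=cv2.resize(a[80:300,130:390],None,fx=2,fy=2,interpolation=cv2.INTER_CUBIC);B=cv2.resize(b[130:240,180:320],(280,220))
C=cv2.resize(c[140:250,180:320],(280,220))
cv2.imwrite('pics/m13.png',np.hstack([A,np.vstack([B,C])]))
```

```text
[506.   37.4 173.5] [180.   -0.1   5.4] [[-42.9  -0.4]] 43.74872287283389 [ 0.7  0.2 -1.7]
```

View pics/m13.png

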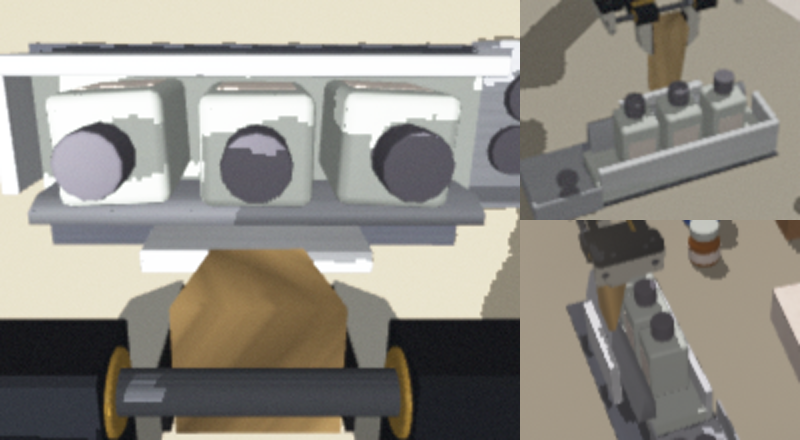

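The bracket's +x top edge is near row 250, the wedge tip's edge at about (256,249), and the bar's outer top edge near row 222. I'll compute their cradle-frame x values.

Run:
```python
from loc import *
import pickle;o=pickle.load(open('o13.pkl','rb'))
f=lambda q:np.array(q)/2+[130,80]
print('bracket edge',L(px2w('wrist',f([(141,253),(372,250)]),75,o)).ravel())
print('bracket back',L(px2w('wrist',f([(143,272),(372,271)]),75,o)).ravel())
print('bar top outer',L(px2w('wrist',f([(30,222),(484,221)]),75,o)).ravel())
print('tip slope edge (want origin+4)',L(px2w('wrist',f([(208,250),(304,249)]),o['tool_pos'][2]-76.4,o)).ravel())
print('wedge tops',L(px2w('wrist',f([(172,310),(346,310)]),o['tool_pos'][2]+39.5,o)).ravel())
print('tcp',L(o['tool_pos']))
```

```text
bracket edge [-62.7  58.3 -61.1 -60.2]
bracket back [-73.3  58.  -72.8 -61. ]
bar top outer [ -45.9  113.1  -45.4 -115.5]
tip slope edge (want origin+4) [-52.2  21.7 -51.7 -23.3]
wedge tops [-21.8  19.5 -21.9 -23.2]
tcp [[-42.9  -0.4]]
```

Request:
arm_command(increments=[1,0,0,10,0,1,0,0,18,0,1,0,0,26,0,1,0,0,34,0,1,0,0,42,0,1,0,0,47,0,1,0,0,47,0,1,-1,0,47,0,1,-2,0,47,0,1,-2,0,47,0,1,-2,0,47,0])

```text
time: 45.68
tool_pos: [503.9, 37.5, 126.1]
tcp_rot: [3.142, -0.002, 0.095]
contact_force: [0.9, 0.2, -0.3]
grip_width: 43.9
```

Run:
```python
from loc import *
o=sensors.get_obs();print(o['tool_pos'],L(o['tool_pos']),np.degrees(o['tcp_rot']),o['grip_width'],o['contact_force'])
```

```text
[503.9  37.5 126.1] [[-44.9  -0.1]] [180.   -0.1   5.5] 43.89422904965613 [ 0.9  0.2 -0.3]
```

Request:
arm_command(increments=[1,-0.5,0,4,0,1,-0.5,0,8,0,1,-0.5,0,12,0,1,-0.5,0,16,0,1,-0.5,0,20,0,1,-0.5,0,23,0,1,-0.5,0,26,0,1,-0.5,0,28,0,1,-0.5,0,28,0,1,-0.5,0,28,0])

```text
time: 46.92
tool_pos: [503.5, 37.4, 98.1]
tcp_rot: [3.141, -0.002, 0.095]
contact_force: [4.8, 1.3, 5.8]
grip_width: 43.9
```

Run:
```python
from loc import *
o=sensors.get_obs();print(o['tool_pos'],L(o['tool_pos']),np.degrees(o['tcp_rot']),o['grip_width'],o['contact_force'])
```

```text
[503.5  37.4  98.1] [[-45.3  -0.2]] [180.   -0.1   5.4] 43.916999308215885 [4.8 1.3 5.8]
```

Request:
arm_command(increments=[1,0,0,2,0,1,0,0,4,0,1,0,0,6,0,1,0,0,7,0,1,0,0,8,0,1,0,0,8,0,1,0,0,8,0])

```text
time: 47.8
tool_pos: [503.5, 37.4, 90.5]
tcp_rot: [3.141, -0.002, 0.095]
contact_force: [2.3, -0.6, 10.2]
grip_width: 43.6
```

Request:
arm_command(increments=[1,0,0,1,0,1,0,0,2,0,1,0,0,3,0,1,0,0,4,0,1,0,0,4,0,1,0,0,4,0])

```text
time: 48.55
tool_pos: [503.5, 37.4, 87.5]
tcp_rot: [3.141, -0.003, 0.095]
contact_force: [-2.1, 0.1, 18.7]
grip_width: 44.3
```

Request:
arm_command(increments=[1,0,0,1,0,1,0,0,2,0,1,0,0,3,0,1,0,0,3,0,1,0,0,3,0])

```text
time: 49.18
tool_pos: [503.7, 37.5, 87.0]
tcp_rot: [3.141, -0.004, 0.095]
contact_force: [-7.9, 1.2, 42.4]
grip_width: 43.9
```

The downward force rose to 42 N with hardly any travel, so the wedge is tight. Next I release it and retreat.

Request:
arm_command(increments=[1,0,0,-2,0,0,0,0,-2,0,0,0,0,-2,0,0,0,0,-2,0,0,0,0,-2,0,0,0,0,-15,0,0,0,0,-40,0,0,0,0,-90,0,0,0,0,-150,0,0,-50,0,-180,0,0,-75,0,-180,0,0,-75,0,-180,0,0,-75,0,-180,0,0,-75,0,-180,0])

```text
time: 50.92
tool_pos: [428.8, 30.4, 262.4]
tcp_rot: [-3.141, 0.001, 0.095]
contact_force: [0.6, 0.6, -0.0]
grip_width: 91.5
```

Run:
```python
from loc import *
a,o=snap('wrist','w14.png');b,_=snap('scene','s14.png');c,_=snap('side','d14.png');print(o['tool_pos'],o['time'],o['contact_force'])
A=cv2.resize(a[40:260,100:412],(400,282));z=lambda im,r,s:cv2.resize(im[r[0]:r[1],r[2]:r[3]],s,interpolation=cv2.INTER_CUBIC)
cv2.imwrite('pics/m14.png',np.vstack([np.hstack([A,z(b,(130,240,170,326),(400,282))]),np.hstack([z(c,(130,270,170,370),(400,282)),z(b,(130,290,80,308),(400,282))])]))
import pickle;pickle.dump(o,open('o14.pkl','wb'))
```

```text
[428.8  30.4 262.4] 50.925 [ 0.6  0.6 -0. ]
```

View pics/m14.png

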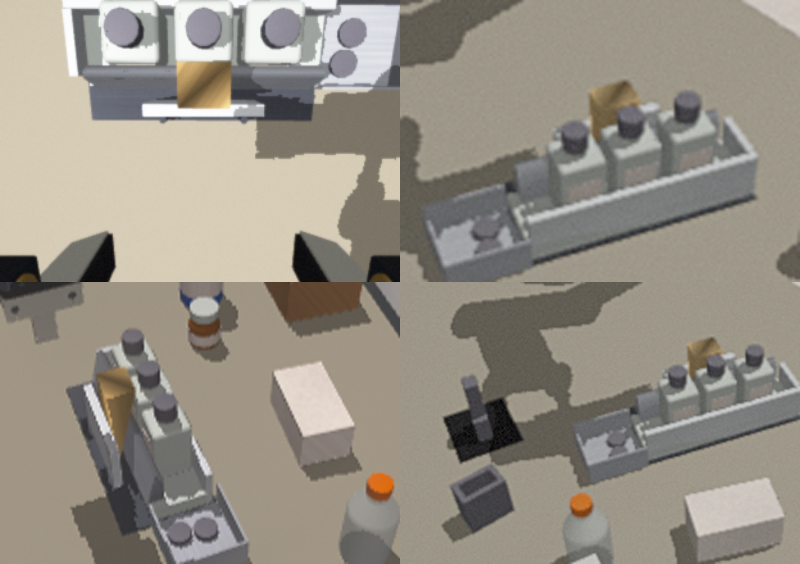

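The wedge stands in the slot against the bracket, and the bar holds all three bottles against the back wall. Both caps are in the tray, the scraper is on its mat, and the bystanders look unmoved.

```bash
python3 -c "
from h import *
print(ticket.close_job())"
```

```text
the job is handed in; nothing more can be done
None
```

The job is done and handed in at about 51 s of robot time.

- **Caps:** I swept the two loose caps into the tray with the scraper; the fingers never touched them. The scraper is back upright on its mat.
- **Bottles:** All three bottles stand on the bed between the back wall and the bar. One seemed to have been knocked aside during the run, so I measured it again before picking it up. Before placing them, I pushed the clamp bar back with the closed fingers to widen the channel.
- **Wedge:** I drove it tip down until it stopped moving, with the tip at about z 11. The push peaked at 42 N at the wrist, more than the roughly 20 N suggested, because my last small step met a tight row.

In the last pictures, taken after the arm had backed off, the wedge was in the slot and the bar pressed the three upright bottles against the back wall. Both caps were in the tray, and the scraper was on its mat. The bystanders I could see looked unmoved, but I judged that by eye and did not measure it. No check failed or disagreed, apart from early position estimates that were 4 to 6 mm off and that I corrected from close up.

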